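# Close up the pump control box and hold its cover on the seal

## Robot

A 6-joint arm with a two-finger parallel gripper is mounted at the origin on the work surface. World frame = base frame: x ahead of the robot, y to its left, z up, the work surface at z = 0. Lengths are in mm, angles in rad, forces in N, time in s.
With the tool pointing down it reaches from about 325 to 900 mm from the base axis. Payload 6.1 kg.
Tool frame: the origin (TCP) lies between the finger pads; the fingertips stand tip_reach ahead of it and the grasp point (between the pads) lies 5 mm behind it (tip_reach is the distance from the TCP to the fingertips, in mm); z points along the fingers, y is the direction in which the jaws open and shut (so a half turn about z gives the same grasp; the last joint's range is limited). The gripper opens to 85 mm and grips with 20 to 120 N. Pads are 22 mm wide; open, the fingers measure 114 mm over their backs; the gripper's body (76 mm by 85 mm) begins 54 mm behind the grasp point. The pads swing forward as they close: fully open they stand 13 mm farther back than shut.
Start: joints at [1.008, 0.22, 1.526, -0, 1.395, -0.126], TCP at [264.399, 566.312, 245.3] pointing down, gripper open.
Joint ranges: [-2.98, 2.98], [-0.91, 2.08], [0.09, 2.57], [-1.24, 4.39], [0.2, 2.65], [-2.68, 2.68]. Speed limits (rad/s): [2.57, 2.57, 3.01, 3.14, 3.14, 3.14].

## Interface

Orientations are given as a unit quaternion [x, y, z, w].
In Python, from cell import get_obs, get_image, camera_model, sign_off, tip_reach gives the robot as it stands. The module is installed in compiled form; this text tells all that it offers.
- The arm moves only by the tool play_rows, never from a script. Its argument "commands" is text: rows parted by semicolons, each of 5 numbers parted by spaces: the shift along the world's x, y, z in m, then the turn about the world's z in rad, then the closure, from 0 (fully open) to 1 (shut). In form: x y z yaw grip; .... A call has 1 to 12 rows; each row is the pose to reach, as a shift and turn from the pose measured when the call began; what a row does not reach only later rows make up. A row lasts 1/12 s, in which the tool goes at most 41.7 mm and 7.16 degrees, less where a joint would pass 70% of its speed; a pose out of reach is approached as far as the arm can. A call with a gripper value outside its range is refused whole. The fingers move at their own pace and stop on an object; the grip force is fixed at half the most. Time passes only in rows, so rows that repeat a pose let the fingers close. It gives the time, the measured TCP pose, the force and the opening at its end, in the units of the state.
- get_obs(): the state, without advancing time (a new reading comes with each control period).
- get_image(name): name is "side" or "top" or "wrist"; returns (picture, depth): 420x560x3 uint8, blue, green, red; 420x560 float32, mm along the optical axis (not along the pixel's ray), 0 where there is no reading.
- camera_model(name): a dict with "fx", "fy", "cx", "cy" (pixels), "dist" ([k1, k2, p1, p2, k3] as OpenCV has them; the pictures are not rectified), "R" (3x3) and "t" (3): a world point X has camera coordinates R X + t; the wrist camera has in their place "hand_eye" (4x4, takes a point from camera to tool coordinates, whose origin is the TCP and whose axes are the flange's). Camera axes: x right, y down, z forward; pixel columns grow to the right and rows downward; lengths in mm; the calibration is good to about 2 mm. A picture is of the moment at which its call begins: read the wrist's pose just before it. camera_model takes no time and is no camera call.
- sign_off(): hands the job in, once; it reports no verdict.
The state is a dict: "t": time; "joint_positions": joint angles; "joint_velocities": joint speeds; "tau": joint torques, N m; "position": TCP position; "tcp_rot": TCP orientation; "ft_force": force on the tool from outside, world axes, zero at the start; "moment": the same for the moment, N m; "grip_width": finger opening in mm.
Only numpy, scipy, OpenCV 4.12 (cv2) and the standard library are available. Lean on these libraries where they do the work, as an engineer would, in place of code of your own. Each camera call takes 0.05 s, during which the arm holds its last target. There are 200 camera calls.

## Task

Close up the grey control box on the bench: first fold the small inner dust flap all the way down, then turn the quarter-turn wing stud on the box's ledge until it lines up with the slot in the cover, then fold the big cover down over the stud and press it fully home against the box. The cover springs up off its seal if let go, so finish while still holding it pressed home by the hand, and leave the other things on the bench where they are.

Things in the scene. Friction and masses are not known exactly. Their poses are not given: they have to be found in the camera images.
- box: The control box: grey steel, fixed to the bench, 200 x 200 mm, its top rim 90 mm above the bench. Origin: centre of its underside on the bench. Its x axis points away from the robot (yaw within 0.35 rad), y to the left, z up. Left (+y) rim: cover hinge; near (-x) rim: flap hinge; right (-y) side: a flat ledge 55 mm wide, with the stud in its middle.
- opening_middle (a point): Middle of the opening in the box's top, at rim height (90 mm). Seal: at the two ends of the right ledge (box x = +-94 mm, box y from -100 to -60 mm) stand springy black rubber pads 8 mm wide, 10 mm above the rim when free.
- flap (a joint): Dust flap angle, rad: 0 = folded flat on the rim (stop), grows as it opens upward; starts 0.9 to 1.35. Stiff hinge: stays where it is left (about 1 N at its free edge moves it).
- flap_hinge (a point): Middle of the dust flap's hinge line, on the near rim. The hinge line runs along the box's y. Box coordinates (-88, -12, 90.5) mm. The flap is a bare aluminium leaf 100 mm long from the hinge, 66 mm wide, 3 mm thick, its inner face in the hinge line; folded down it points along the box's +x.
- flap_push (a point): Point on the flap's outer face (up when closed), 75 mm from the hinge, mid width: a good place to push. The point's z axis is the outward normal, its x axis points along the flap to the free edge.
- stud (a joint): Wing stud angle, rad, counter-clockwise positive seen from above: 0 = its long bar parallel to the box's x axis, lined up with the slot in the cover; starts 0.8 to 1.35, stops at -0.5 and 1.6. It stays where it is left (0.06 N m of friction). The cover passes over it only within about 0.15 rad of 0.
- stud_grip (a point): Middle of the steel wing of the stud, on its turning axis, 110 mm above the bench; box coordinates (0, -72) mm. The wing is an upright bar 40 mm long, 12 mm thick (grip it across this), from 98 to 120 mm above the bench; its x axis is the bar's long direction.
- cover (a joint): Cover angle, rad: 0 = pressed fully home (stop), grows as it opens upward; 1.57 = upright; starts 1.3 to 1.6. Stiff hinge: stays where left (2 to 3 N at the free edge closes it). Over the last 0.03 rad it squeezes the seal pads: holding it home takes about 12 N at cover_press, and it lifts again to about 0.03 rad when let go.
- cover_hinge (a point): Middle of the cover's hinge line, on the left rim; box coordinates (0, 100, 95) mm; the line runs along the box's x. The cover is a bare aluminium sheet 200 mm long from the hinge, 200 mm wide, 3 mm thick, its inner face in the hinge line; closed it points along the box's -y.
- cover_press (a point): Point on the cover's outer face (up when closed; there 98 mm above the bench), 135 mm from the hinge, mid width: a good place to push and press. The point's z axis is the outward normal, its -y axis points along the cover to the free edge.
- cover_slot (a point): Middle of the slot in the cover on its outer face, 173 mm from the hinge, mid width; the slot is 50 mm long (along the hinge line) by 22 mm. When the cover is home the wing stands about 22 mm out of it.
- wrench: Bystander: open wrench 170 mm, lying right of the box. Origin at the underside.
- screwdriver: Bystander: screwdriver 190 mm, lying beyond the box. Origin at the underside.
- bearing: Bystander: steel bearing ring, 52 mm across, 16 mm high, in front of the box. Origin: centre of underside.
- spray_can: Bystander: spray can, 58 mm across, 160 mm high, at the far right of the box. Origin: centre of underside.
- paint_tin: Bystander: tin, 80 mm across, 90 mm high, left of the box. Origin: centre of underside.
- mug: Bystander: white mug, 76 mm across, 90 mm high, right front. Origin: centre of underside.

How it is judged:
By the outcome, as a careful person would: the job done as asked, in the order asked, and still so for the second after the job is handed in, while the arm keeps its last pose, push and grip.
It also fails if it takes over 72 s, if anything falls off the work surface, if the arm or the gripper's body presses on something with over 40 N, if the wrist force passes 120 N, or if a joint passes its speed limit or range.

## Working session

There is one attempt and no reset: what is moved stays moved. The work goes in short steps, Python scripts to look and compute and a tool call to move; the robot and the scene stay as the last step left them, time stands still between calls to the robot, and variables do not carry over. Pictures are saved under pics/ and viewed, about 8 in all and at most 12, crops included, and the job is handed in when it is done.

Besides the shell and the picture viewer there is one more tool, called after "Emit:" as name(argument=value, ...) on one line, values as JSON. play_rows: Moves the arm, as the interface text tells. Its arguments: {"type":"object","properties":{"commands":{"type":"string"}},"required":["commands"]}

```bash
mkdir -p pics; python3 - <<'E'
from cell import *
import cv2,numpy as np
o=get_obs();print({k:np.round(v,3).tolist() for k,v in o.items()},tip_reach if not callable(tip_reach) else tip_reach())
for n in("top","side"):
    p,d=get_image(n);cv2.imwrite(f"pics/{n}0.png",p);np.save(f"{n}0.npy",d);m=camera_model(n)
    print(n,{k:np.round(v,3).tolist() for k,v in m.items()}, -np.array(m["R"]).T@np.array(m["t"]))
E
```

```text
{'t': 0.0, 'joint_positions': [1.008, 0.221, 1.528, -0.0, 1.395, -0.126], 'joint_velocities': [-0.0, -0.001, -0.0, -0.002, -0.0, 0.001], 'tau': [-0.001, -49.689, -38.94, -0.0, 0.011, 0.0], 'position': [264.096, 565.81, 244.177], 'tcp_rot': [0.217, 0.976, -0.001, -0.0], 'ft_force': [-0.404, -0.412, 0.057], 'moment': [0.04, 0.029, 0.011], 'grip_width': 85.056} 14.0
top {'fx': 497.526, 'fy': 497.526, 'cx': 282.003, 'cy': 213.155, 'dist': [-0.016, 0.0, 0.0, 0.0, 0.0], 'R': [[-0.029, -0.999, -0.021], [-0.996, 0.031, -0.079], [0.079, 0.018, -0.997]], 't': [-7.932, 607.742, 1306.583]} [ 501.97556307  -50.47636521 1349.83198563]
side {'fx': 515.791, 'fy': 515.791, 'cx': 275.533, 'cy': 205.743, 'dist': [-0.017, 0.0, 0.0, 0.0, 0.0], 'R': [[0.714, -0.7, -0.013], [-0.482, -0.478, -0.734], [0.508, 0.53, -0.679]], 't': [-457.111, 332.612, 1343.895]} [-196.37777177 -873.80680689 1150.44917659]
```

View pics/top0.png

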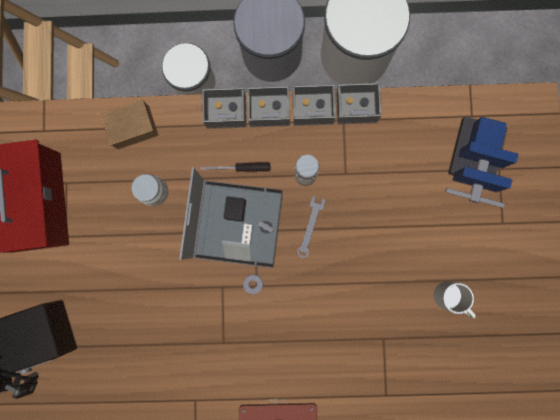

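View pics/side0.png

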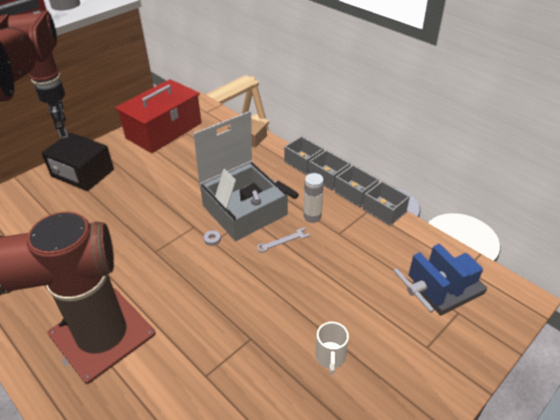

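The top view shows the box rim with corners at about (205,183), (281,187), (273,265) and (197,263). The stud is at (265,227), the flap near (237,250), and the upright cover along x≈190. The side view confirms that the cover is upright and the flap is steep.

```bash
cat > h.py <<'E'
from cell import *
import cv2,numpy as np
from scipy.spatial.transform import Rotation as Ro
def ext(n,o=None):
    """camera model with R,t mapping world->camera"""
    m=camera_model(n);K=np.array([[m['fx'],0,m['cx']],[0,m['fy'],m['cy']],[0,0,1]])
    if n=='wrist':
        o=o or get_obs();H=np.array(m['hand_eye']);T=np.eye(4)
        T[:3,:3]=Ro.from_quat(o['tcp_rot']).as_matrix();T[:3,3]=o['position']
        T=np.linalg.inv(T@H);R,t=T[:3,:3],T[:3,3]
    else: R,t=np.array(m['R']),np.array(m['t'])
    return K,np.array(m['dist'],float),R,t
def rays(E,uv):
    K,D,R,t=E
    q=cv2.undistortPoints(np.array(uv,float).reshape(-1,1,2),K,D)[:,0]
    return -R.T@t, np.c_[q,np.ones(len(q))]@R   # centre, directions with unit depth
def onz(E,uv,z):
    c,d=rays(E,uv);return c+d*((z-c[2])/d[:,2])[:,None]
def cloud(E,dep):
    h,w=dep.shape;v,u=np.mgrid[:h,:w];c,d=rays(E,np.c_[u.ravel(),v.ravel()])
    return (c+d*dep.reshape(-1,1)).reshape(h,w,3)
def proj(E,X):
    K,D,R,t=E;return cv2.projectPoints(np.array(X,float).reshape(-1,3),cv2.Rodrigues(R)[0],t,K,D)[0][:,0]
E
python3 - <<'E'
from h import *
E=ext('top');d=np.load('top0.npy');P=cloud(E,d)
m=np.zeros(d.shape,bool);m[175:272,180:290]=1
m2=m&(P[...,2]>82)&(P[...,2]<100)
q=P[m2][:,:2].astype(np.float32);r=cv2.minAreaRect(q);print(m2.sum(),r,np.histogram(P[m][:,2],bins=range(-10,320,10)))
print(np.round(onz(E,[[281,187],[273,265],[197,263],[205,183],[265,227]],90)))
p=cv2.imread('pics/top0.png');cv2.imwrite('pics/c1.png',cv2.resize(p[165:295,175:315],None,fx=5,fy=5,interpolation=cv2.INTER_CUBIC)[:600])
E
```

```text
2806 ((578.9501953125, 84.97213745117188), (200.871337890625, 200.38072204589844), 81.23390197753906) (array([1953, 3423,   47,   40,  168,   46,  421,   17,   11, 1225, 1587,
        142,  148,  113,   88,   97,   89,  107,  116,   91,   49,   51,
         56,   49,   62,   54,   90,   36,   50,   64,  143,    0]), array([-10,   0,  10,  20,  30,  40,  50,  60,  70,  80,  90, 100, 110,
       120, 130, 140, 150, 160, 170, 180, 190, 200, 210, 220, 230, 240,
       250, 260, 270, 280, 290, 300, 310]))
[[669. -27.  90.]
 [472.  -1.  90.]
 [482. 191.  90.]
 [686. 167.  90.]
 [568.  17.  90.]]
```

View pics/c1.png

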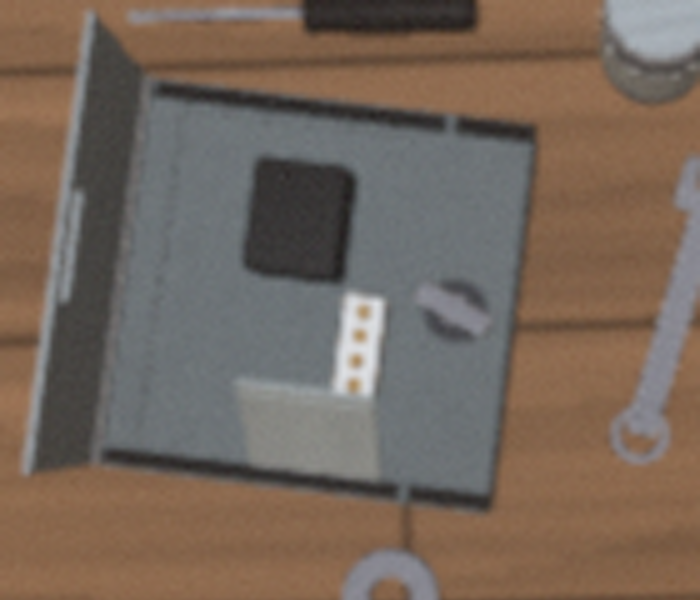

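The crop shows the cover about upright. The stud bar runs from (420,292) to (488,325) in the crop, and the flap's free edge is at y≈385. The rim rectangle fits 200.9 x 200.4 mm, so the box pose is good. Next I'll get the joint angles and the bystander positions from the depth image.

```bash
cat >> h.py <<'E'
YAW=np.radians(81.234-90);C=np.array([578.95,84.97,0]);B=Ro.from_euler('z',YAW).as_matrix()
def tobox(X): return (np.asarray(X)-C)@B
def toworld(X): return np.asarray(X)@B.T+C
E
python3 - <<'E'
from h import *
for n in('top','side'):
    E=ext(n);Q=tobox(cloud(E,np.load(n+'0.npy')))
    x,y,z=Q[...,0],Q[...,1],Q[...,2]
    m=(x>-92)&(x<40)&(y>-43)&(y<19)&(z>105)&(z<200)
    a=np.arctan2(z[m]-90.5,x[m]+88);print(n,'flap',m.sum(),np.percentile(a,[10,25,50,75,90]))
    m=(abs(x)<95)&(y>30)&(y<170)&(z>130)&(z<310)
    a=np.arctan2(z[m]-95,100-y[m]);print('cover',m.sum(),np.percentile(a,[5,25,50,75,95]),z[m].max())
    m=(abs(x)<28)&(abs(y+72)<28)&(z>108)&(z<130)
    q=np.c_[x[m],y[m]];print('stud',m.sum(),q.mean(0),np.median(z[m]));_,_,V=np.linalg.svd(q-q.mean(0));print(np.arctan2(V[0,1],V[0,0]))
E=ext('top');p=cv2.imread('pics/top0.png')
uv=np.array([[420,292],[488,325],[454,308],])/5+[175,165]
print('bar box',tobox(onz(E,uv,120)).round(1))
print('can',tobox(onz(E,[[307,165]],160)),'tin',tobox(onz(E,[[147,187]],90)),'bearing',tobox(onz(E,[[253,285]],16)))
o=get_obs();M=Ro.from_quat(o['tcp_rot']).as_matrix();print('tool y',M[:,1],np.arctan2(M[1,1],M[0,1]))
for X in([-54,-12,160],[0,-72,110],[0,100,230],[0,-35,98]):print(X,toworld(X).round(1))
E
```

```text
top flap 385 [1.18223795 1.19305453 1.20928212 1.23567663 1.28458835]
cover 977 [1.50036426 1.50451356 1.50659365 1.5091089  1.5172578 ] 299.6061068619049
stud 80 [ -0.24298983 -72.34499791] 119.16674133045842
-1.9512010933929334
side flap 344 [1.1502653  1.17130012 1.19551126 1.2254599  1.27373872]
cover 2234 [1.44176914 1.48172784 1.49842974 1.51157051 1.53725918] 303.7417062088548
stud 51 [ -1.75561257 -78.0193559 ] 118.77232574844675
-1.9566841048243138
bar box [[  5.4 -55.1 120. ]
 [ -6.7 -90.6 120. ]
 [ -0.4 -72.8 120. ]]
can [[ 157.7471288  -155.29775229  160.        ]] tin [[ 64.55754944 244.96794942  90.        ]] bearing [[-154.41830004  -52.36814703   16.        ]]
tool y [ 0.42301002  0.90612318 -0.0018177 ] 1.1340309390973644
[-54, -12, 160] [523.8  81.3 160. ]
[0, -72, 110] [568.   13.8 110. ]
[0, 100, 230] [594.2 183.8 230. ]
[0, -35, 98] [573.6  50.4  98. ]
```

Emit:
play_rows(commands="0.03 -0.1 0.02 0.1 1; 0.06 -0.2 0.02 0.2 1; 0.09 -0.3 0.02 0.284 1; 0.14 -0.42 0.0 0.284 1; 0.14 -0.42 0 0.284 1; 0.14 -0.42 0 0.284 1;0.14 -0.42 0 0.284 1;0.14 -0.42 0 0.284 1;0.204 -0.476 -0.054 0.284 1;0.204 -0.476 -0.054 0.284 1;0.204 -0.476 -0.054 0.284 1;0.204 -0.476 -0.054 0.284 1")

```text
t: 1.1
position: [452.6, 113.5, 199.1]
tcp_rot: [0.076, 0.997, -0.001, 0.0]
ft_force: [1.4, 0.5, -0.4]
grip_width: 0.3
```

Emit:
play_rows(commands="0.016 -0.024 -0.021 0 1;0.04 -0.0275 -0.021 0 1;0.053 -0.03 -0.025 0 1;0.064 -0.031 -0.03 0 1;0.07 -0.032 -0.034 0 1;0.076 -0.033 -0.039 0 1;0.081 -0.034 -0.044 0 1;0.086 -0.0345 -0.05 0 1;0.09 -0.035 -0.056 0 1;0.094 -0.0357 -0.0625 0 1;0.094 -0.0357 -0.0625 0 1")

```text
t: 2.02
position: [546.1, 77.9, 134.9]
tcp_rot: [0.076, 0.997, -0.001, -0.001]
ft_force: [-0.4, -0.8, -0.2]
grip_width: -0.3
```

Emit:
play_rows(commands="0.003 -0.0004 -0.006 0 1;0.0052 -0.0008 -0.0126 0 1;0.0065 -0.001 -0.02 0 1;0.0073 -0.0012 -0.026 0 1;0.0073 -0.0012 -0.029 0 1;0.0073 -0.0012 -0.031 0 1;0.0073 -0.0012 -0.031 0 1;0.0073 -0.0012 -0.031 0 1")

```text
t: 2.68
position: [553.7, 76.8, 107.2]
tcp_rot: [0.076, 0.997, -0.001, -0.001]
ft_force: [-12.5, -0.0, 25.1]
grip_width: -0.0
```

```bash
python3 - <<'E'
from h import *
print(get_obs()['ft_force'])
p,d=get_image('side');cv2.imwrite('pics/s1.png',cv2.resize(p[90:270,140:360],None,fx=3,fy=3,interpolation=cv2.INTER_CUBIC))
E
```

```text
[-12.54475962  -0.04198861  25.06864268]
```

View pics/s1.png

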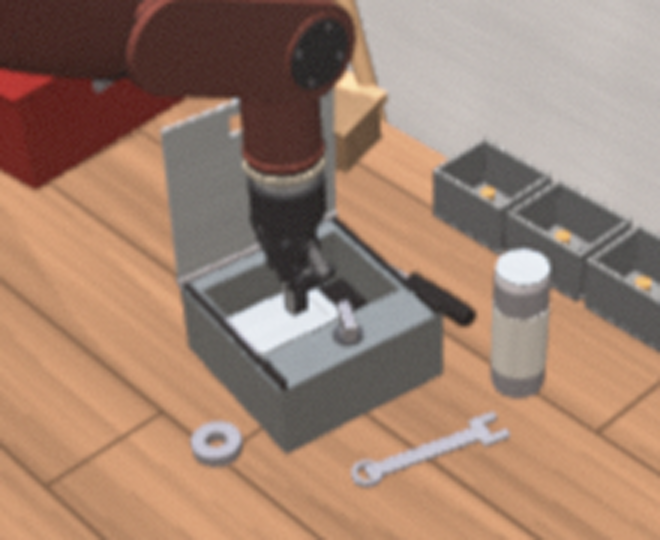

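The picture shows the flap lying flat with the fingertip on it, and the contact height matches a closed flap. Next is the stud: lift, turn the hand and open partway.

Emit:
play_rows(commands="0 0 0.02 0 1;0 0 0.053 -0.1 1;0.014 -0.03 0.053 -0.22 0.4;0.0143 -0.063 0.053 -0.34 0.4;0.0143 -0.063 0.053 -0.47 0.4;0.0143 -0.063 0.053 -0.6 0.4;0.0143 -0.063 0.053 -0.72 0.4;0.0143 -0.063 0.053 -0.84 0.4;0.0143 -0.063 0.053 -0.97 0.4;0.0143 -0.063 0.053 -1.1 0.4;0.0143 -0.063 0.053 -1.22 0.4;0.0143 -0.063 0.053 -1.34 0.4")

```text
t: 3.73
position: [567.8, 13.8, 159.5]
tcp_rot: [0.681, 0.732, -0.0, -0.001]
ft_force: [0.3, 0.3, 0.5]
grip_width: 51.1
```

Emit:
play_rows(commands="0 0 0 -0.12 0.4;0 0 0 -0.24 0.4;0 0 0 -0.36 0.4;0 0 0 -0.48 0.4;0 0 0 -0.6 0.4;0 0 0 -0.6 0.4;0 0 0 -0.6 0.4")

```text
t: 4.32
position: [567.6, 13.8, 159.1]
tcp_rot: [0.866, 0.5, -0.0, -0.002]
ft_force: [0.7, -0.7, 0.0]
grip_width: 51.6
```

```bash
python3 - <<'E'
from h import *
o=get_obs();M=Ro.from_quat(o['tcp_rot']).as_matrix();print(o['position'],np.arctan2(M[1,1],M[0,1]),o['grip_width'],o['joint_positions'])
E=ext('wrist',o);p,d=get_image('wrist');cv2.imwrite('pics/w1.png',p);Q=tobox(cloud(E,d))
x,y,z=Q[...,0],Q[...,1],Q[...,2]
m=(d>0)&(abs(x)<28)&(abs(y+72)<28)&(z>108)&(z<126)
q=np.c_[x[m],y[m]];print('stud',m.sum(),q.mean(0),np.median(z[m]),cv2.minAreaRect(q.astype(np.float32)) if m.sum()>5 else'');print(proj(E,toworld([[0,-72,120],[0,-72,90],[0,-100,90]])))
E
```

```text
[567.61180193  13.78196627 159.11939646] -0.5242408343966071 51.638651272224294 [-0.11595854  0.16332615  1.75984072  0.00253408  1.22056661  0.40741222]
stud 1222 [  0.24626624 -70.52100843] 118.95640720473111 ((-0.4074373245239258, -72.42529296875), (39.84771728515625, 11.900927543640137), 68.58985137939453)
[[277.67734092 246.63057595]
 [277.79662394 230.58805624]
 [291.62961305 264.16296568]]
```

View pics/w1.png

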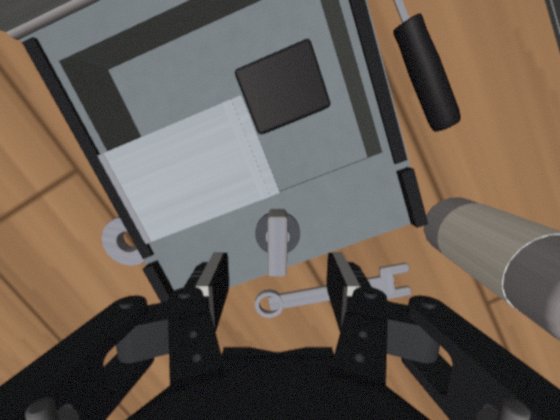

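The wrist view shows the flap flat and the wing at (277,243), centred between the open fingers and upright in the picture. It measures 39.8 x 11.9 mm at 1.197 rad. I'll descend and grip.

Emit:
play_rows(commands="0 0 -0.02 0 0.4;0 0 -0.04 0 0.4;0 0 -0.047 0 0.4;0 0 -0.047 0 0.4;0 0 -0.047 0 0.6;0 0 -0.047 0 0.8;0 0 -0.047 0 1;0 0 -0.047 0 1;0 0 -0.047 0 1;0 0 -0.047 0 1")

```text
t: 5.2
position: [567.8, 14.2, 114.0]
tcp_rot: [0.866, 0.5, 0.0, -0.002]
ft_force: [-5.4, 2.2, 6.8]
grip_width: 10.7
```

Emit:
play_rows(commands="0 0 0 -0.1 1;0 0 0 -0.2 1;0 0 0 -0.3 1;0 0 0 -0.4 1;0 0 0 -0.5 1;0 0 0 -0.6 1;0 0 0 -0.7 1;0 0 0 -0.8 1;0 0 0 -0.9 1;0 0 0 -1.0 1;0 0 0 -1.1 1;0 0 0 -1.2 1")

```text
t: 6.2
position: [567.9, 13.6, 114.1]
tcp_rot: [0.997, -0.078, 0.001, -0.001]
ft_force: [0.8, -3.0, -5.2]
grip_width: 10.2
```

Emit:
play_rows(commands="0 0 0 0 1;0 0 0 0 1")

```text
t: 6.37
position: [567.9, 13.5, 114.1]
tcp_rot: [0.997, -0.077, 0.001, -0.001]
ft_force: [1.8, 0.1, -5.1]
grip_width: 10.5
```

Emit:
play_rows(commands="0 0 0 0 0.4;0 0 0 0 0.4;0 0 0 0 0.4;0 0 0 0 0.4;0 0 0.03 0 0.4;0 0 0.06 0 0.4;0 0 0.09 0 0.4;0 0 0.09 0 0.4")

```text
t: 7.03
position: [571.8, 13.2, 211.8]
tcp_rot: [0.997, -0.077, 0.007, -0.0]
ft_force: [0.8, -0.3, 1.4]
grip_width: 51.5
```

```bash
python3 - <<'E'
from h import *
o=get_obs();print(o['position'],o['grip_width'])
E=ext('wrist',o);p,d=get_image('wrist');cv2.imwrite('pics/w2.png',p);Q=tobox(cloud(E,d))
x,y,z=Q[...,0],Q[...,1],Q[...,2]
m=(d>0)&(abs(x)<28)&(abs(y+72)<28)&(z>108)&(z<126)
q=np.c_[x[m],y[m]];print('stud',m.sum(),cv2.minAreaRect(q.astype(np.float32)))
m=(d>0)&(x>-60)&(x<0)&(y>-35)&(y<10);print('flap z',np.percentile(z[m],[5,50,95]))
E
```

```text
[571.76735311  13.16150634 211.77511391] 51.508495427871196
stud 749 ((-0.09682655334472656, -73.18384552001953), (11.46359634399414, 39.981449127197266), 89.77210998535156)
flap z [ 91.50412237  95.40037174 274.93999829]
```

The stud reads -0.004 rad, so it's lined up. Now I'll go over the cover's top to its outer side.

Emit:
play_rows(commands="0 0 0.04 0 1;0 0 0.08 0 1;0 0 0.12 0 1;0.003 0.01 0.145 0 1;0.006 0.04 0.145 0 1;0.01 0.08 0.145 0 1;0.016 0.12 0.145 0 1;0.022 0.16 0.145 0 1;0.027 0.2 0.145 0 1;0.031 0.228 0.145 0 1;0.031 0.228 0.145 0 1;0.031 0.228 0.145 0 1")

```text
t: 8.08
position: [601.0, 242.8, 352.2]
tcp_rot: [0.997, -0.075, 0.005, 0.0]
ft_force: [1.8, -0.6, -0.5]
grip_width: -0.1
```

Emit:
play_rows(commands="0 0 -0.03 0 1;0 0 -0.06 0 1;0 0 -0.09 0 1;0 0 -0.095 0 1;0 0 -0.095 0 1")

```text
t: 8.5
position: [599.5, 240.9, 253.9]
tcp_rot: [0.997, -0.076, 0.002, 0.001]
ft_force: [0.4, -1.2, -0.1]
grip_width: 0.0
```

```bash
python3 - <<'E'
from h import *
o=get_obs();X=np.array(o['position']);print(X,tobox(X),o['ft_force'],o['joint_positions'])
r0=X
for f in [1.5,1.4,1.3,1.2,1.1,1.,.9,.8,.7,.6,.5,.4,.3,.2,.1,.05,0]:
    s=140 if f<.8 else 140+12*(f-.8)/.7
    y=100-s*np.cos(f)+3*np.sin(f)+14.5*min(1,f/.3); z=95+s*np.sin(f)+3*np.cos(f)+14
    w=toworld([0,y,z]);print(f,round(y),w.round(1),((w-r0)/1000).round(4))
p,d=get_image('side');cv2.imwrite('pics/s2.png',cv2.resize(p[60:270,120:360],None,fx=2.5,fy=2.5,interpolation=cv2.INTER_CUBIC))
E
```

```text
[599.46196169 240.94233058 253.92458431] [ -3.49772564 157.2764267  253.92458431] [ 0.44484784 -1.21321821 -0.05432519] [ 0.26191559  0.26361374  1.45905721 -0.00346169  1.41677719  1.98495018]
1.5 107 [595.2 190.5 260.8] [-0.0042 -0.0505  0.0069]
1.4 92 [593.  175.8 257.6] [-0.0065 -0.0651  0.0037]
1.3 78 [590.8 161.7 253. ] [-0.0087 -0.0792 -0.001 ]
1.2 64 [588.7 148.3 247. ] [-0.0107 -0.0926 -0.007 ]
1.1 51 [586.8 135.7 239.7] [-0.0127 -0.1052 -0.0142]
1.0 40 [585.  124.  231.3] [-0.0145 -0.1169 -0.0226]
0.9 29 [583.3 113.4 221.9] [-0.0161 -0.1275 -0.0321]
0.8 19 [581.9 103.9 211.5] [-0.0176 -0.1371 -0.0424]
0.7 9 [580.4  94.2 201.5] [-0.0191 -0.1467 -0.0524]
0.6 1 [579.   85.6 190.5] [-0.0204 -0.1553 -0.0634]
0.5 -7 [577.9  78.1 178.8] [-0.0216 -0.1628 -0.0752]
0.4 -13 [576.9  71.8 166.3] [-0.0225 -0.1691 -0.0876]
0.3 -18 [576.2  66.8 153.2] [-0.0233 -0.1741 -0.1007]
0.2 -27 [574.8  58.3 139.8] [-0.0246 -0.1826 -0.1142]
0.1 -34 [573.7  51.2 126. ] [-0.0257 -0.1897 -0.128 ]
0.05 -37 [573.3  48.1 119. ] [-0.0262 -0.1928 -0.1349]
0 -40 [572.9  45.4 112. ] [-0.0266 -0.1955 -0.1419]
```

View pics/s2.png

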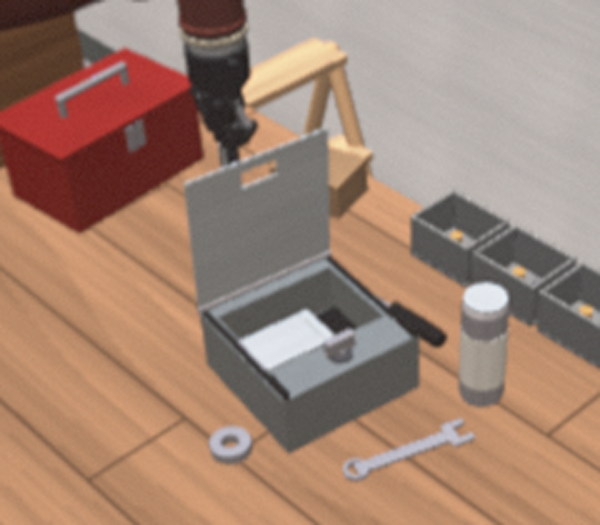

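The side view shows the flap flat, the wing lined up with the slot, and the gripper behind the upright cover. I'll push the cover along its arc.

Emit:
play_rows(commands="-0.002 -0.025 0.007 0 1;-0.004 -0.045 0.007 0 1;-0.0055 -0.058 0.0055 0 1;-0.0065 -0.065 0.0037 0 1;-0.0087 -0.079 -0.001 0 1;-0.0107 -0.0926 -0.007 0 1;-0.0127 -0.105 -0.014 0 1;-0.0145 -0.117 -0.0226 0 1;-0.016 -0.1275 -0.032 0 1;-0.0176 -0.137 -0.0424 0 1;-0.019 -0.1467 -0.0524 0 1;-0.019 -0.1467 -0.0524 0 1")

```text
t: 9.55
position: [580.0, 93.0, 201.2]
tcp_rot: [0.997, -0.076, 0.001, 0.001]
ft_force: [-0.4, 0.2, -1.2]
grip_width: 0.1
```

```bash
python3 - <<'E'
from h import *
E=ext('side');p,d=get_image('side');Q=tobox(cloud(E,d));x,y,z=Q[...,0],Q[...,1],Q[...,2]
m=(d>0)&(x<90)&(x>40)&(y>-70)&(y<60)&(z>125)&(z<260)
print(m.sum(),np.percentile(np.arctan2(z[m]-95,100-y[m]),[10,50,90]))
m=(d>0)&(x>-92)&(x<-30)&(y>-100)&(y<60)&(z>125)&(z<260)
print(m.sum(),np.percentile(np.arctan2(z[m]-95,100-y[m]),[10,50,90]),tobox(get_obs()['position']))
E
```

```text
31 [0.71641217 0.72901118 0.74748327]
44 [0.71667808 0.72793466 0.74458009] [1.14507171e-01 9.04977285e+00 2.02157381e+02]
```

Emit:
play_rows(commands="-0.001 -0.0074 -0.0107 0 1;-0.002 -0.015 -0.0224 0 1;-0.003 -0.021 -0.035 0 1;-0.004 -0.026 -0.048 0 1;-0.0045 -0.03 -0.055 0 1;-0.005 -0.0347 -0.0614 0 1;-0.006 -0.038 -0.068 0 1;-0.0063 -0.0418 -0.0752 0 1;-0.0066 -0.044 -0.079 0 1;-0.0067 -0.0449 -0.082 0 1;-0.0067 -0.0449 -0.082 0 1")

```text
t: 10.52
position: [573.4, 48.8, 119.5]
tcp_rot: [0.997, -0.077, 0.001, 0.001]
ft_force: [0.4, -0.7, -1.2]
grip_width: 0.0
```

Emit:
play_rows(commands="0 -0.001 -0.002 0 1;-0.0003 -0.002 -0.004 0 1;-0.0004 -0.003 -0.006 0 1;-0.0004 -0.003 -0.008 0 1;-0.0004 -0.003 -0.009 0 1;-0.0004 -0.003 -0.01 0 1;-0.0004 -0.003 -0.01 0 1;-0.0004 -0.003 -0.01 0 1")

```text
t: 11.18
position: [573.7, 46.4, 112.0]
tcp_rot: [0.997, -0.076, 0.002, 0.0]
ft_force: [-6.2, 2.0, 14.2]
grip_width: 0.1
```

```bash
python3 - <<'E'
from h import *
o=get_obs();print(o['ft_force'],tobox(o['position']))
for n in('top','side'):
    E=ext(n);p,d=get_image(n);Q=tobox(cloud(E,d));x,y,z=Q[...,0],Q[...,1],Q[...,2]
    m=(d>0)&(abs(x)<95)&(abs(x)>30)&(y>-95)&(y<90)&(z>80)&(z<112)
    A=np.c_[x[m],100-y[m],np.ones(m.sum())];print(n,m.sum(),'slope',np.linalg.lstsq(A,z[m],rcond=None)[0])
    m=m&(y<-65);print('free edge z',np.median(z[m]))
    cv2.imwrite(f'pics/{n}3.png',cv2.resize(p[90:270,140:360],None,fx=3,fy=3,interpolation=cv2.INTER_CUBIC))
E
```

```text
[-6.19326784  2.02132097 14.18856432] [  0.72345039 -38.96103799 111.9725984 ]
top 1537 slope [-1.60511637e-03 -1.49010725e-03  9.80059533e+01]
free edge z 97.69458169778841
side 1233 slope [ 3.44424014e-03 -2.07285724e-03  9.84861610e+01]
free edge z 98.17750110177485
```

View pics/side3.png

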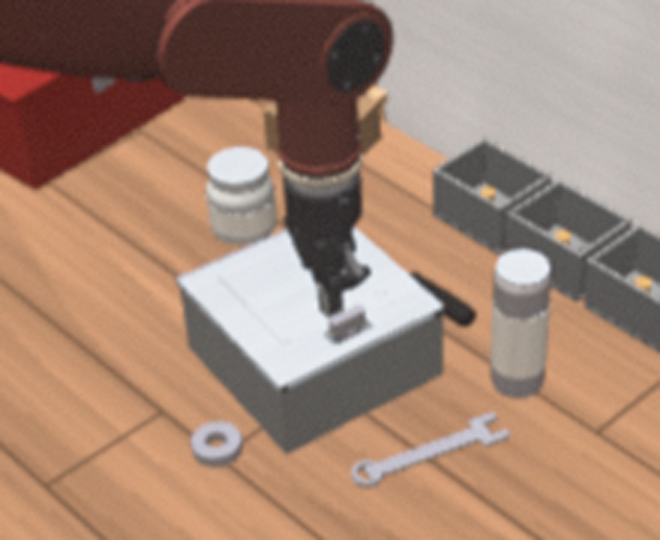

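Emit:
play_rows(commands="0 0 -0.0025 0 1;0 0 -0.0035 0 1;0 0 -0.0042 0 1;0 0 -0.0042 0 1;0 0 -0.0042 0 1;0 0 -0.0042 0 1;0 0 -0.0042 0 1")

```text
t: 11.87
position: [573.8, 46.4, 111.8]
tcp_rot: [0.997, -0.076, 0.002, 0.001]
ft_force: [-13.2, 0.2, 27.8]
grip_width: 0.0
```

The extra force barely moved the tool, 0.2 mm for 13.6 N, so the cover is on its stop. I'll check the bystanders and then hand in.

```bash
python3 - <<'E'
from h import *
a=cv2.imread('pics/top0.png');b,_=get_image('top')
r={'wrench':(192,260,295,330),'can':(150,187,292,322),'bearing':(272,298,240,266),'tin':(170,210,128,170),'mug':(275,325,430,482),'driver':(160,173,198,272)}
for k,(y0,y1,x0,x1) in r.items():
    print(k,(np.abs(a[y0:y1,x0:x1].astype(int)-b[y0:y1,x0:x1]).mean().round(1)))
o=get_obs();print(o['ft_force'],o['position']);print(sign_off())
E
```

```text
wrench 4.0
can 4.5
bearing 28.6
tin 4.4
mug 4.0
driver 4.0
[-13.32457889   0.78600232  27.3114615 ] [573.84194707  46.39185913 111.85052217]
the job is handed in; nothing more can be done
None
```

The job is done and handed in at about 12 s, well inside the 72 s limit, with the hand still pressing the cover home.

- **Flap:** I pushed it down along its arc until it met the stop at about 25 N. The pictures show it flat.
- **Stud:** I gripped it at 1.197 rad, turned it and let go. The wrist depth image then measured about -0.004 rad, and the pictures show the wing standing out of the cover's slot.
- **Cover:** Its top face measures about 98 mm above the bench, with a tilt of 0.002 rad or less in both cameras. The hand is holding it with about 27 N. Raising the push from 14 to 28 N moved the tool only 0.2 mm, so the cover is on its stop.
- **Bystanders:** Five of the six look unchanged from the first top picture. The bearing's patch failed that check (difference 28.6 against about 4 for the others), most likely because the arm hides it from above. I did not look into that before handing in, but in the last side view the bearing sits where it started.

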